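# Brush a bearing ball and show it at the magnifier

## Robot

A 6-joint arm with a two-finger parallel gripper is mounted at the origin on the work surface. World frame = base frame: x ahead of the robot, y to its left, z up, the work surface at z = 0. Lengths are in m, angles in rad, forces in N, time in s.
With the tool pointing down it reaches from about 0.4 to 0.825 m from the base axis. Payload 7 kg.
Tool frame: the origin (TCP) lies at the very end of the fingers, on their centre line; the grasp point (between the pads) lies 19 mm behind it; z points along the fingers, y is the line along which they close (so a half turn about z gives the same grasp; the last joint's range is limited). The gripper opens to 88 mm and grips with 3 to 60 N. Pads are 19 mm wide; open, the fingers measure 130 mm over their backs; the gripper's body (78 mm by 193 mm) begins 47 mm behind the grasp point.
Start: joints at [1.463, 0.359, 0.012, 0, -1.224, -0.288], TCP at [0.26, 0.623, 0.227] pointing down, gripper open.
Joint ranges: [-3.07, 3.07], [-1.43, 2.12], [-1.02, 1.25], [-3.03, 1.67], [-3.05, -0], [-3.03, 3.03]. Speed limits (rad/s): [2.39, 2.39, 3.01, 3.14, 3.14, 3.14].

## Interface

Orientations are given as [roll, pitch, yaw] about the fixed x, y, z axes, in that order (R = Rz(yaw) Ry(pitch) Rx(roll)).
In Python, from station import arm, grab_frame gives the robot as it stands.
- The arm moves only by the tool jog_arm, never from a script. Its argument "deltas" is a list that holds one entry, the list of rows, each a list of 4 numbers: the shift along the tool's x, y, z in units of 60 mm (1.0 is 60 mm), then the turn about the tool's z in units of 5 degrees (1.0 is 5 degrees). A call has 1 to 8 rows; each row is the pose to reach, as a shift and turn from the pose commanded when the call began, along the tool's axes at that moment; what a row does not reach only later rows make up. A row lasts 1/8 s, in which the tool goes at most 62.5 mm and 10.7 degrees, less where a joint would pass 70% of its speed; a pose out of reach is approached as far as the arm can. A call with a gripper value outside its range is refused whole. "grip" is the finger opening in mm, from 0 to 87.6, set as the call begins (left out, the last holds). The fingers move at their own pace and stop on an object; "squeeze" is the grip in N (left out, the last holds). Time passes only in rows, so rows that repeat a pose let the fingers close. It gives the time, the measured TCP pose, the force, the opening and the grip force at its end, in the units of the state.
- arm.get_state(): the state, without advancing time (a new reading comes with each control period).
- grab_frame(name): name is "side" or "top"; returns a dict with "img" (480x640x3 uint8, red, green, blue), "vfov" (degrees; the focal length in pixels is half the picture's height over the tangent of half this angle, whatever the lens; pixels are square), "cx", "cy" (the principal point, pixels), "xyz" and "rotation" of the camera in the world. Camera axes: x right, y down, z forward; pixel columns grow to the right and rows downward; lengths in m; the calibration is good to about 2 mm. A picture is of the moment at which its call begins. There is no depth.
- arm.job_done(): hands the job in; it is judged then, once.
The state is a dict: "t": time; "q": joint angles; "qd": joint speeds; "joint_efforts": joint torques, N m; "eef_pos": TCP position; "ee_rot": TCP orientation; "force": force on the tool from outside, world axes, zero at the start; "moment": the same for the moment, N m; "width": finger opening in m; "gripper_force": force on a finger pad.
Only numpy, scipy, OpenCV 4.12 (cv2) and the standard library are available. Lean on these libraries where they do the work, as an engineer would, in place of code of your own. Each camera call takes 0.05 s, during which the arm holds its last target. There are 200 camera calls.

## Task

Clean the bearing ball in the handled tray: take the brush out of the drilled timber block, dip its bristles well down into the open tin, dab the ball with the bristles and stand the brush back in its own hole. Then lift the tray by its wooden handle, never letting the ball roll out of its washer seat, bring it round to the magnifier and finish while still holding it there, level and still and touching nothing else, with the ball 12 cm in front of the middle of the lens on the robot's side, square to the glass. Do not tip the tin over, knock the magnifier or disturb the other things on the bench.

Things in the scene. Friction and masses are not known exactly. Their poses are not given: they have to be found in the camera images.
- tray: Loose ball tray, about 0.22 kg: sheet-steel pan 100 x 90 mm, floor 2.5 mm, edge 10 mm high, strap handle at its -x end. Origin: centre of the pan's underside; x points from handle to pan, z up. The handle rises behind the pan, then runs level: wooden bar from x = -160 to -80 mm, 22 mm wide (y), 39.5 to 60.5 mm above the underside. Starts flat on the bench, handle roughly towards the robot.
- tray_grip (a point): Point to grip on the wooden handle, mid width and height: 115 mm from the pan's centre along the tray's -x, 50 mm above the underside; same axes as the tray. Pinch from above, fingers closing along the tray's y. The pan hangs out in front of the grasp (about 0.25 N m), so grip firmly (about 80 N).
- tray_seat (a point): Centre of the ball seat, on the upper face of the pan's floor (2.5 mm above the underside, at the pan's centre). The seat is a flat steel washer welded to the floor: 44 mm outside, 25 mm hole, 3 mm high.
- ball: Loose polished steel bearing ball, 25.4 mm diameter, about 67 g. It lies in the washer's hole with about 4 mm of play each way and would roll over the 3 mm high edge at about 40 degrees of tilt or under a hard jerk. Its axes turn as it rolls: use ball_center.
- ball_center (a point): Centre of the ball, at rest in its seat 15.2 mm above the underside of the tray.
- brush: Loose brush, 150 mm long, 45 g, stored upright, bristles down. Origin: middle of the bristle end; z runs up the handle. Stiff square tuft 13 mm wide (z = 0 to 32 mm), round steel ferrule 15 mm (to 52 mm), square light-wood handle 16 x 16 mm (to 150 mm); its flats start parallel to the block's x and y. It can lean a few degrees in its hole; 40 N holds it.
- brush_tip (a point): Middle of the bristle end (lower end) of the brush.
- brush_grip (a point): Good grasp point inside the brush handle, 115 mm above the bristle end.
- block: Fixed drilled timber block, 64 (x) by 120 (y) mm, 60 mm high. Origin: centre of its underside. Square hole for the brush at y = -30 mm; smaller round hole at y = +30 mm with a short steel punch in it. The punch reaches 90 mm above the bench, the brush 160 mm. Fingers that close along the block's x stay clear of the punch. Same axes at its hole point.
- block_hole0 (a point): Middle of the mouth of the brush's hole, on the block's top face (60 mm above the bench). The hole is upright, 23 mm square, 50 mm deep with a flat bottom: the brush stands in it with 50 mm of its length below this point.
- tin: Loose open round steel tin, 72 mm outside diameter, 60 mm high, 3 mm wall, floor 4 mm thick, about 0.35 kg. Origin: centre of its underside.
- tin_rim (a point): Centre of the tin's open mouth, level with its rim, 60 mm above its underside.
- magnifier: Fixed bench magnifier: round dark foot 120 mm across, a gooseneck at its far side, and a round lens in a black ring 110 mm across, its centre 240 mm above the bench straight above the foot's centre. Origin: centre of the foot's underside. The lens looks towards the body's -x (roughly at the robot), tilted 25 degrees down.
- magnifier_lens (a point): Centre of the lens, 240 mm above the bench.
- magnifier_focus (a point): The viewing point, where the ball's centre is to be held: 120 mm from the centre of the lens, square to the glass, on the robot's side and below: 109 mm along the magnifier's -x from its axis and 189 mm above the bench.
- round_bar: Bystander: upright length of steel round bar, 56 mm diameter, 100 mm high; origin at the centre of its underside.
- pliers: Bystander: locking pliers lying on the bench, about 200 mm long; origin near the middle of the underside.
- punch: Bystander: steel centre punch, 10 mm thick, 80 mm long, standing in the block's round hole with 30 mm showing; origin at its lower end.
Things that resemble listed ones, but are neither listed nor needed, are in the scene too. What is shaped like the tin but green, orange or red is not meant.

How it is judged:
On the way, in this order (a step that is already met when the one before it is completed fails the run):
1. the brush's bristle end is dipped at least 12 mm below the tin's rim, inside it (horizontal distance between brush_tip and tin_rim below 0.033 m and z of brush_tip in the frame of tin_rim below -0.012 m), for 0.1 s.
2. the dipped brush touches the ball with its bristle end (contact force between brush and ball above 0.1 N and distance between brush_tip and ball_center below 0.025 m), for 0.1 s.
3. the brush stands in its hole again, let go (horizontal distance between brush_tip and block_hole0 below 0.016 m and z of brush_tip in the frame of block_hole0 below -0.035 m and contact force between the fingers and brush below 0.1 N), for 0.2 s.
4. the tray is lifted clear of the bench, fingers on its handle (height (world z) of tray above 0.05 m and contact force between the fingers and tray above 1 N and distance between the grasp point and tray_grip below 0.06 m), for 0.2 s.
At the end, for the whole second after the job is handed in: Tray still held in the fingers by its handle (60 mm), touching nothing else, still (30 mm/s, 0.2 rad/s), level within 0.12 rad, ball in its washer and its centre within 30 mm of the viewing point; brush in its hole, bristle end 35 mm deep or more; tin upright (distance between ball_center and magnifier_focus below 0.03 m and angle between tray's own z axis and vertical below 0.12 rad and distance between ball_center and tray_seat below 0.0165 m and height (world z) of tray above 0.13 m and contact force between the fingers and tray above 1 N and distance between the grasp point and tray_grip below 0.06 m and contact force between tray and magnifier below 0.1 N and contact force between tray and brush below 0.1 N and linear speed of tray below 0.03 m/s and angular speed of tray below 0.2 rad/s and horizontal distance between brush_tip and block_hole0 below 0.016 m and z of brush_tip in the frame of block_hole0 below -0.035 m and angle between tin's own z axis and vertical below 0.1 rad); the arm keeps its last pose, push and grip.
It fails at once if the ball leaves its washer seat (distance between ball_center and tray_seat above 0.0185 m).
It fails at once if the tin is tipped over (angle between tin's own z axis and vertical above 0.5 rad).
It fails at once if the magnifier is knocked (over 8 N) (contact force between magnifier and anything else above 8 N).
It fails at once if a bystander is shifted by more than 30 mm (distance of any of round_bar, pliers, punch from where it was at the start of the episode above 0.03 m).
It also fails if it takes over 72 s, if anything falls off the work surface, if the arm or the gripper's body presses on something with over 40 N, if the wrist force passes 120 N, or if a joint passes its speed limit or range.

## Working session

There is one attempt and no reset: what is moved stays moved. The work goes in short steps, Python scripts to look and compute and a tool call to move; the robot and the scene stay as the last step left them, time stands still between calls to the robot, and variables do not carry over. Pictures are saved under pics/ and viewed, at most 10 in all, crops included, and the job is handed in when it is done.

Besides the shell and the picture viewer there is one more tool, called as name(argument=value, ...) on one line, values as JSON. jog_arm: Moves the arm, as the interface text tells. Its arguments: {"type":"object","properties":{"deltas":{"type":"array"},"grip":{"type":"number"},"squeeze":{"type":"number"}},"required":["deltas"]}

```bash
mkdir -p pics
python3 - <<'E'
from station import arm, grab_frame
import cv2, pickle
s=arm.get_state(); print(s['t'],s['eef_pos'],s['ee_rot'],s['width'],s['force'])
for n in ("side","top"):
    f=grab_frame(n); pickle.dump(f,open(f'{n}0.pkl','wb'))
    cv2.imwrite(f'pics/{n}0.png',f['img'][:,:,::-1])
    print(n,f['vfov'],f['cx'],f['cy'],f['xyz'],f['rotation'])
E
```

```text
0.0 [0.26007369 0.62236089 0.22564162] [ 3.13996909e+00 -1.08262757e-04 -3.95929511e-01] 0.08777882269147932 [-0.50967694  0.46979183 -0.00467066]
side 51.080506737907484 321.6108726446767 241.28542780423723 [ 0.36852746 -0.97073566  0.84062342] [-2.2138242  -0.00784937 -0.25050676]
top 49.0962113321121 306.68361812192194 244.55159567727867 [ 0.52486827 -0.1061406   1.25276477] [-3.08869906  0.00484447 -1.56851249]
```

View pics/top0.png

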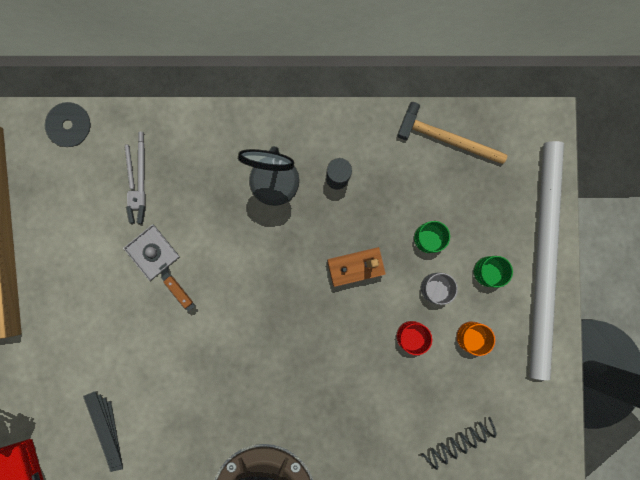

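View pics/side0.png

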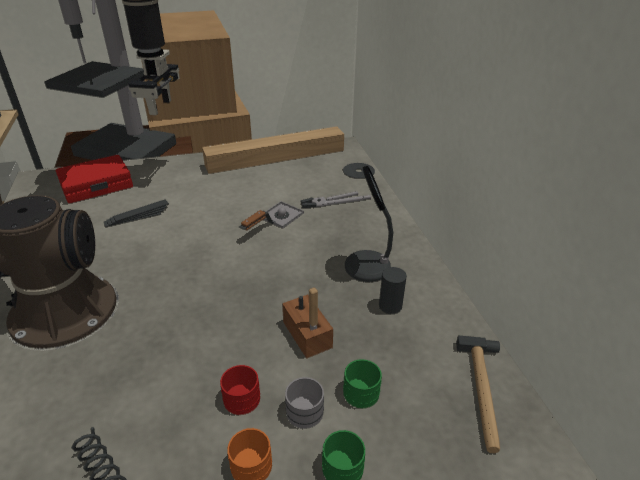

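The tin is the grey one: top (439,289), side (305,401). The lookalikes are green (432,237) and (493,271), red (414,338) and orange (476,339). The brush is the tan square at top (374,263), with the punch at (344,270). The tray is at (152,252) with its handle at (180,291), and the magnifier foot is at (274,180). The coil, hammer and beam are irrelevant. I'll check this choice in a close crop.

```bash
cat > h.py <<'E'
import numpy as np, cv2, pickle
from scipy.spatial.transform import Rotation as R
def cam(f):
    return np.tan(np.radians(f['vfov']/2)), R.from_euler('xyz',f['rotation']).as_matrix(), np.array(f['xyz'])
def proj(f,p):
    t,M,c=cam(f); F=240/t; v=(np.atleast_2d(p)-c)@M
    return v[:,:2]/v[:,2:]*F+[f['cx'],f['cy']]
def ray(f,uv,z):
    t,M,c=cam(f); F=240/t; uv=np.atleast_2d(uv).astype(float)
    d=np.c_[(uv-[f['cx'],f['cy']])/F,np.ones(len(uv))]@M.T
    return c+d*((z-c[2])/d[:,2])[:,None]
def load(n): return pickle.load(open(n+'.pkl','rb'))
def crop(f,x0,y0,w,h,s):
    im=cv2.resize(f['img'][y0:y0+h,x0:x0+w,::-1],None,fx=s,fy=s,interpolation=cv2.INTER_CUBIC)
    for x in range(-(-x0//10)*10,x0+w,10):
        cv2.line(im,((x-x0)*s,0),((x-x0)*s,6),(255,255,0),1); 
        if x%20==0: cv2.putText(im,str(x),((x-x0)*s,16),0,.35,(255,255,0),1)
    for y in range(-(-y0//10)*10,y0+h,10):
        cv2.line(im,(0,(y-y0)*s),(6,(y-y0)*s),(255,255,0),1); cv2.putText(im,str(y),(8,(y-y0)*s+4),0,.35,(255,255,0),1)
    return im
E
python3 - <<'E'
from h import *
t=load('top0'); s=load('side0')
A=np.zeros((600,800,3),np.uint8)
def put(im,x,y): A[y:y+im.shape[0],x:x+im.shape[1]]=im
put(crop(t,320,240,80,54,5),0,0); put(crop(t,118,218,80,100,5)[:500],400,0)
put(crop(t,232,140,66,78,4),0,280); put(crop(t,415,268,50,44,3),0,0) if 0 else None
put(crop(t,412,265,32*1,78,4)[:300],268,280)
cv2.imwrite('pics/c1.png',A)
A=np.zeros((600,800,3),np.uint8)
put(crop(s,275,280,64,80,4),0,0); put(crop(s,235,195,72,50,5),260,0); put(crop(s,340,160,60,125,4)[:500],0,0) if 0 else None
put(crop(s,335,160,72,125,2),630,0); put(crop(s,280,375,50,52,5),0,330); put(crop(s,340,160,60,62,5)[:],260,280)
cv2.imwrite('pics/c2.png',A)
E
```

```text
(no output)
```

View pics/c1.png

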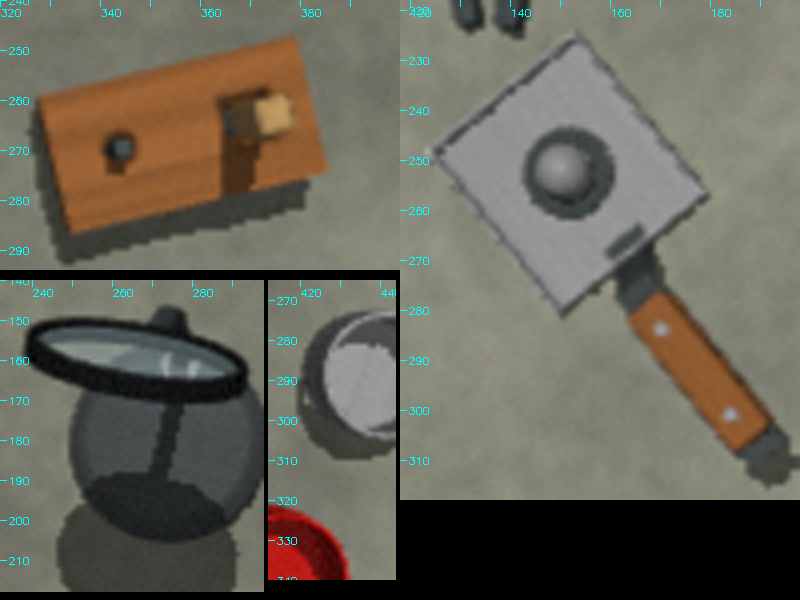

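View pics/c2.png

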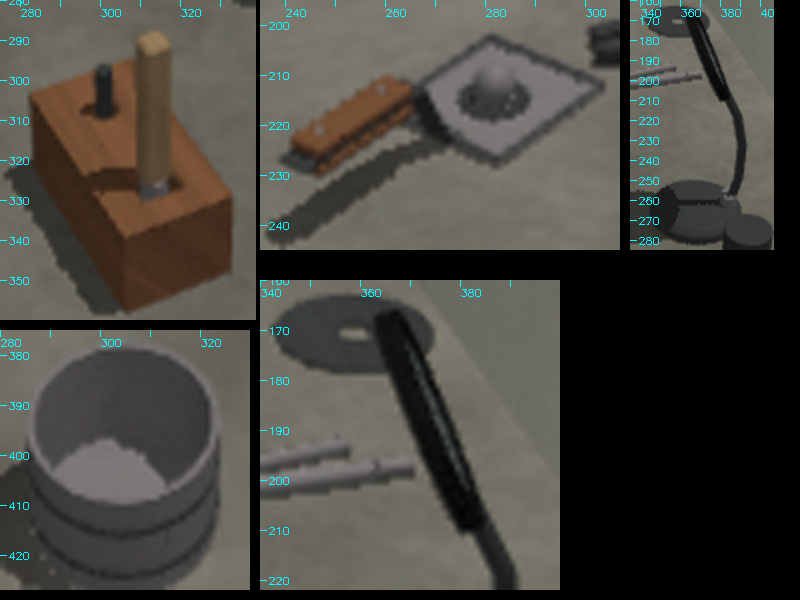

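Run:
```python
from h import *
from scipy.optimize import least_squares
np.set_printoptions(precision=4,suppress=True)
t=load('top0'); s=load('side0')
def fit(model,x0,obs):
    # obs: (cam, local point, pixel)
    def r(x): return np.concatenate([(proj(c,model(x,np.array(p)))[0]-u) for c,p,u in obs])
    o=least_squares(r,x0); print(o.x, 'res',np.round(o.fun.reshape(-1,2),1).tolist()); return o.x
def planar(z0=0):
    return lambda x,p: np.array([x[0]+np.cos(x[2])*p[0]-np.sin(x[2])*p[1], x[1]+np.sin(x[2])*p[0]+np.cos(x[2])*p[1], p[2]+z0])
m=planar()
print('blk'); b0=ray(t,[(328,259.4),(379.2,247.2),(385.4,274.4),(334.4,286.8)],.06); print(b0, b0.mean(0))
# block x ahead-ish: punch at +y (left)
b=fit(m,[b0[:,0].mean(),b0[:,1].mean(),0.2],[(t,(.032,.06,.06),(328,259.4)),(t,(.032,-.06,.06),(379.2,247.2)),(t,(-.032,-.06,.06),(385.4,274.4)),(t,(-.032,.06,.06),(334.4,286.8)),
 (s,(.032,-.06,.06),(275+231/4,280+193/4)),(s,(-.032,-.06,.06),(275+126/4,280+237/4)),(s,(-.032,.06,.06),(275+30/4,280+95/4)),(s,(.032,-.06,0),(275+231/4,280+272/4)),(s,(-.032,-.06,0),(275+126/4,280+315/4))])
print('hole',m(b,(0,-.03,.06)),'punch proj',proj(t,m(b,(0,.03,.09))))
fx=lambda x,p: np.array(x)+p
print('brushtop'); fit(fx,[.5,-.3,.16],[(t,(0,0,0),(375,263)),(s,(0,0,0),(313.5,290.5))])
print('brush at mouth seen side', )
print('tray'); c0=ray(t,[(151.6,252.4)],.005)[0]
e=(.05,.045,.01)
P=[(.05,.045),(.05,-.045),(-.05,-.045),(-.05,.045)]
T=[(124.6,248),(153.4,224.6),(179.6,257.2),(150.4,281.4)]
tr=fit(m,[c0[0],c0[1],.6],[(t,(*p,.01),u) for p,u in zip(P,T)]+[(s,(.05,.045,.01),(281.4,202)),(s,(.05,-.045,.01),(304,212.4)),(s,(-.05,-.045,.01),(282.4,228)),(t,(0,0,.0055),(151.6,252.4)),(t,(-.08,.011,.0605),(163.7,280.6)),(t,(-.08,-.011,.0605),(171.7,276)),(t,(-.16,-.011,.0605),(193.3,302.8)),(t,(-.16,.011,.0605),(185.7,309))])
print('grip',m(tr,(-.115,0,.05)),'ballproj',proj(t,m(tr,(0,0,.0152))),proj(s,m(tr,(0,0,.0152))))
print('foot',ray(t,[(274,181)],.008), 'lens top/z.24',ray(t,[(266,160)],.24))
l=fit(fx,[.7,0,.24],[(t,(0,0,0),(266,160)),(s,(0,0,0),(374,188))])
# ring ends in top
print('lens ends',ray(t,[(238.2,155),(293.7,165)],.24))
print('tin'); 
g=t['img'].astype(int)
print(ray(t,[(439.3,287.5)],.06), ray(s,[(304.5,394)],.06))
```

```text
blk
[[ 0.5544 -0.1487  0.06  ]
 [ 0.5823 -0.2649  0.06  ]
 [ 0.5207 -0.2786  0.06  ]
 [ 0.4924 -0.1632  0.06  ]] [ 0.5374 -0.2138  0.06  ]
[ 0.5365 -0.2144  0.2327] res [[-0.0, 0.2], [0.2, 0.4], [0.7, 0.6], [0.1, 0.4], [0.9, 0.2], [-0.1, -0.3], [-0.0, -1.0], [0.3, -0.3], [0.2, -0.5]]
hole [ 0.5434 -0.2436  0.06  ] punch proj [[345.0307 270.3059]]
brushtop
[ 0.5441 -0.2431  0.1562] res [[-0.1, 0.3], [0.3, -0.0]]
brush at mouth seen side
tray
[0.5709 0.2661 0.6909] res [[-0.3, 0.3], [0.5, -0.3], [0.6, -0.4], [0.1, -0.4], [0.0, -1.1], [0.5, -1.9], [0.9, -2.2], [1.2, 0.2], [0.1, 1.4], [-0.4, -0.1], [0.1, 0.4], [0.1, 0.4]]
grip [0.4823 0.1928 0.05  ] ballproj [[151.5635 252.4809]] [[282.256 211.462]]
foot [[ 0.7426 -0.0216  0.008 ]] lens top/z.24 [[ 0.7432 -0.0215  0.24  ]]
[ 0.7432 -0.0213  0.2383] res [[-0.1, 0.2], [0.2, -0.0]]
lens ends [[ 0.753   0.0328  0.24  ]
 [ 0.7334 -0.0755  0.24  ]]
tin
[[ 0.4914 -0.4002  0.06  ]] [[ 0.4857 -0.4102  0.06  ]]
```

```bash
cat >> h.py <<'E'
def plan(xyz,yaw):
    """final row for jog_arm from the present pose"""
    from station import arm
    st=arm.get_state(); p=np.array(st['eef_pos']); y=st['ee_rot'][2]
    M=R.from_euler('xyz',[np.pi,0,y]).as_matrix(); d=(M.T@(np.array(xyz)-p))/.06
    a=-(np.degrees(yaw-y)+180)%360-180 if 0 else -((np.degrees(yaw-y)+180)%360-180)
    print('from',p.round(4),round(y,4),'row',d.round(3),round(a/5,3),'mm',round(np.linalg.norm(d)*60),'t',st['t'])
E
python3 - <<'E'
from h import *
from scipy.ndimage import map_coordinates, gaussian_filter
t=load('top0'); s=load('side0')
th=np.linspace(0,2*np.pi,120)
def sc(f,img,c,r,z): 
    u=proj(f,np.c_[c[0]+r*np.cos(th),c[1]+r*np.sin(th),np.full(120,z)]); return map_coordinates(img,[u[:,1],u[:,0]],order=1).mean()
ims=[gaussian_filter(f['img'].mean(2),.7) for f in (t,s)]
for name,fs in (('top',[0]),('side',[1]),('both',[0,1])):
    best=max(((sum(sc((t,s)[i],ims[i],(x,y),.0345,.06)-.5*sc((t,s)[i],ims[i],(x,y),.030,.06)-.5*sc((t,s)[i],ims[i],(x,y),.039,.06) for i in fs)),x,y) for x in np.arange(.47,.51,.001) for y in np.arange(-.425,-.385,.001))
    print(name,best)
# lens ring: ellipse of dark pixels in top
g=t['img'].max(2); m=np.zeros_like(g); m[145:176,234:298]=(g[145:176,234:298]<32)*255
cs=cv2.findContours(m,0,1)[0]; c=max(cs,key=cv2.contourArea); print(cv2.boundingRect(c),cv2.fitEllipse(c))
L=np.array([.7432,-.0215,.24])
for yaw in np.arange(-.3,.01,.05):
    a=np.array([-np.sin(yaw),np.cos(yaw),0]); b=np.array([-np.sin(np.radians(25))*np.cos(yaw),-np.sin(np.radians(25))*np.sin(yaw),np.cos(np.radians(25))])
    u=proj(t,L+.055*(np.outer(np.cos(th),a)+np.outer(np.sin(th),b))).astype(np.float32); print(round(yaw,2),cv2.fitEllipse(u))
plan([.5437,-.2433,.226],-1.338)
E
```

```text
top (np.float64(25.869785897802316), np.float64(0.49), np.float64(-0.40599999999999997))
side (np.float64(18.94473001236168), np.float64(0.486), np.float64(-0.40599999999999997))
both (np.float64(33.71089930355047), np.float64(0.489), np.float64(-0.40599999999999997))
(239, 149, 55, 22) ((266.37420654296875, 159.66868591308594), (18.713136672973633, 55.590576171875), 98.69711303710938)
-0.3 ((265.74188232421875, 160.30116271972656), (14.382491111755371, 56.93206024169922), 105.077392578125)
-0.25 ((265.7671203613281, 160.30691528320312), (14.042000770568848, 56.891387939453125), 102.41105651855469)
-0.2 ((265.7925720214844, 160.31158447265625), (13.724554061889648, 56.8516731262207), 99.74146270751953)
-0.15 ((265.81817626953125, 160.3151397705078), (13.430951118469238, 56.813255310058594), 97.06853485107422)
-0.1 ((265.8438720703125, 160.3175811767578), (13.161952018737793, 56.77645492553711), 94.39224243164062)
-0.05 ((265.86962890625, 160.3189239501953), (12.918237686157227, 56.74160385131836), 91.71265411376953)
-0.0 ((265.8954162597656, 160.3191680908203), (12.700450897216797, 56.708988189697266), 89.02986145019531)
from [0.2601 0.6224 0.2257] -0.3959 row [ 9.925e+00  1.149e+01 -5.000e-03] 10.796 mm 911 t 0.1
```

jog_arm(deltas=[[[0.6, 0.7, 0, 0.6], [1.2, 1.4, 0, 1.3], [1.8, 2.1, 0, 2], [2.4, 2.8, 0, 2.7], [3.05, 3.5, 0, 3.4], [3.7, 4.2, 0, 4.1], [4.3, 4.9, 0, 4.8], [4.9, 5.6, 0, 5.4]]], grip=87)

```text
t: 1.1
eef_pos: [0.402, 0.1976, 0.2266]
ee_rot: [-3.141, 0.0, -0.868]
force: [2.0, 0.3, 0.3]
width: 0.087
gripper_force: 0.0
```

```bash
python3 -c "
from h import *
plan([.5437,-.2433,.226],-1.338)"
```

```text
from [0.402  0.1976 0.2266] -0.8685 row [7.135 2.945 0.009] 5.38 mm 463 t 1.1
```

jog_arm(deltas=[[[0.95, 0.4, 0, 0.7], [1.9, 0.8, 0, 1.4], [2.8, 1.2, 0, 2.1], [3.8, 1.6, 0, 2.9], [4.7, 2.0, 0, 3.6], [5.6, 2.3, 0, 4.3], [6.5, 2.7, 0, 5.0], [7.13, 2.94, 0, 5.4]]])

```text
t: 2.1
eef_pos: [0.5443, -0.2434, 0.2259]
ee_rot: [3.141, 0.0, -1.341]
force: [-0.1, 0.8, 0.3]
width: 0.087
gripper_force: 0.0
```

```bash
python3 -c "
from h import *
plan([.5437,-.2433,.106],-1.338)"
```

```text
from [ 0.5443 -0.2434  0.2259] -1.3414 row [-0.004  0.009  1.998] -0.039 mm 120 t 2.1
```

jog_arm(deltas=[[[0, 0, 0.5, 0], [0, 0, 1.2, 0], [0, 0, 1.8, 0], [0, 0, 2.0, 0], [0, 0, 2.0, 0]]])

```text
t: 2.72
eef_pos: [0.5442, -0.2409, 0.1063]
ee_rot: [3.14, 0.0, -1.338]
force: [-0.1, -0.7, 1.6]
width: 0.0871
gripper_force: 0.0
```

jog_arm(deltas=[[[0, 0, 0, 0], [0, 0, 0, 0], [0, 0, 0, 0], [0, 0, 0, 0], [0, 0, 0, 0], [0, 0, 0, 0]]], grip=0, squeeze=40)

```text
t: 3.48
eef_pos: [0.5443, -0.2409, 0.1066]
ee_rot: [3.142, -0.0, -1.338]
force: [0.4, 0.0, 0.0]
width: 0.0325
gripper_force: 0.0
```

jog_arm(deltas=[[[0, 0, 0, 0], [0, 0, 0, 0], [0, 0, 0, 0], [0, 0, 0, 0]]])

```text
t: 3.98
eef_pos: [0.5443, -0.2409, 0.1065]
ee_rot: [3.141, 0.0, -1.338]
force: [1.1, 0.1, -1.3]
width: 0.016
gripper_force: 40.0
```

```bash
python3 -c "
from h import *
from station import grab_frame
plan([.5437,-.2433,.106],-1.338)
A=[]
for n,a in (('top',(340,230,70,60,5)),('side',(270,250,70,60,5))):
    f=grab_frame(n); A.append(crop(f,*a))
cv2.imwrite('pics/g1.png',np.hstack(A))"
```

```text
from [ 0.5443 -0.2409  0.1065] -1.3383 row [0.037 0.019 0.008] -0.003 mm 3 t 3.975
```

View pics/g1.png

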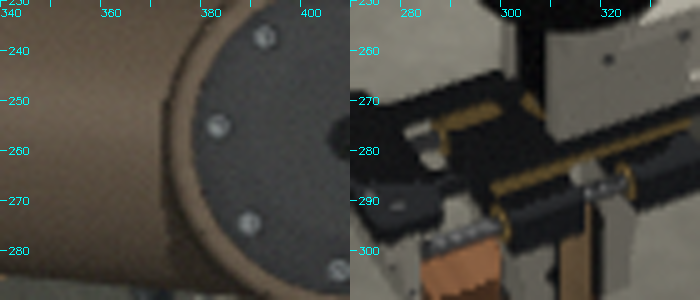

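jog_arm(deltas=[[[0, 0, -0.3, 0], [0, 0, -0.7, 0], [0, 0, -1.2, 0], [0, 0, -1.7, 0], [0, 0, -1.85, 0], [0, 0, -1.85, 0]]])

```text
t: 4.82
eef_pos: [0.5443, -0.2408, 0.2175]
ee_rot: [-3.141, 0.0, -1.339]
force: [-0.3, -0.1, -1.5]
width: 0.0156
gripper_force: 40.0
```

```bash
python3 -c "
from h import *
plan([.4895,-.4045,.2165],-1.338)"
```

```text
from [ 0.5443 -0.2408  0.2175] -1.3385 row [2.445 1.517 0.017] -0.006 mm 173 t 4.825
```

jog_arm(deltas=[[[0.5, 0.3, 0, 0], [1.2, 0.75, 0, 0], [1.9, 1.2, 0, 0], [2.35, 1.45, 0, 0], [2.44, 1.52, 0, 0], [2.44, 1.52, 0, 0]]])

```text
t: 5.58
eef_pos: [0.4886, -0.4042, 0.2161]
ee_rot: [3.14, 0.002, -1.339]
force: [-0.8, 0.1, 0.0]
width: 0.0158
gripper_force: 40.0
```

```bash
python3 -c "
from h import *
from station import grab_frame
plan([.4895,-.4045,.1265],-1.338)
f=grab_frame('side'); pickle.dump(f,open('side1.pkl','wb'))
cv2.imwrite('pics/g2.png',crop(f,265,310,80,100,5))"
```

```text
from [ 0.4886 -0.4042  0.2161] -1.3393 row [ 0.008 -0.013  1.494] -0.015 mm 90 t 5.575
```

View pics/g2.png

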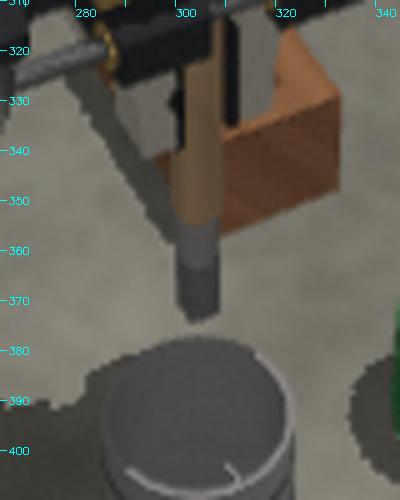

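```bash
python3 -c "
from h import *
f=load('side1')
print(proj(f,[[.4886,-.4042,.1196],[.4886,-.4042,.1196+.052],[.4886,-.4042,.1136]]), ray(f,[(304.4,372)],.1196))"
```

```text
[[304.90640961 370.26440979]
 [304.54090567 350.73018728]
 [304.94695146 372.43115407]] [[ 0.48687698 -0.40771691  0.1196    ]]
```

jog_arm(deltas=[[[0, 0, 0.4, 0], [0, 0, 0.9, 0], [0, 0, 1.3, 0], [0, 0, 1.5, 0], [0, 0, 1.5, 0], [0, 0, 1.5, 0], [0, 0, 1.5, 0]]])

```text
t: 6.5
eef_pos: [0.4899, -0.4046, 0.1287]
ee_rot: [-3.14, -0.001, -1.338]
force: [-0.5, 0.7, -1.4]
width: 0.0159
gripper_force: 40.0
```

jog_arm(deltas=[[[0, 0, -0.4, 0], [0, 0, -0.9, 0], [0, 0, -1.3, 0], [0, 0, -1.5, 0], [0, 0, -1.5, 0]]])

```text
t: 7.12
eef_pos: [0.4896, -0.4045, 0.2184]
ee_rot: [-3.14, -0.001, -1.338]
force: [0.6, -0.1, -1.3]
width: 0.0156
gripper_force: 40.0
```

```bash
python3 -c "
from h import *
t=load('top0');s=load('side0')
print(ray(t,[(150.4,251.6)],.0152),ray(s,[(282.4,211)],.0152))
plan([.475,0,.2184],-1.338);plan([.5715,.268,.2184],-1.338)"
```

```text
[[0.57296847 0.26883798 0.0152    ]] [[0.57177593 0.2683999  0.0152    ]]
from [ 0.4896 -0.4045  0.2184] -1.3384 row [-6.616 -1.316  0.   ] -0.004 mm 405 t 7.125
from [ 0.4896 -0.4045  0.2184] -1.3384 row [-10.593  -3.91    0.   ] -0.004 mm 677 t 7.125
```

jog_arm(deltas=[[[-0.6, -0.12, 0, 0], [-1.5, -0.3, 0, 0], [-2.5, -0.5, 0, 0], [-3.5, -0.7, 0, 0], [-4.5, -0.9, 0, 0], [-5.5, -1.1, 0, 0], [-6.5, -1.35, 0, 0], [-7.4, -1.8, 0, 0]]])

```text
t: 8.12
eef_pos: [0.4909, 0.0544, 0.217]
ee_rot: [3.141, 0.0, -1.338]
force: [1.2, -1.0, 0.3]
width: 0.0157
gripper_force: 40.0
```

```bash
python3 -c "
from h import *
plan([.5724,.2700,.2184],-1.338)"
```

```text
from [0.4909 0.0544 0.217 ] -1.3379 row [-3.183 -2.152 -0.023] 0.002 mm 231 t 8.125
```

jog_arm(deltas=[[[-0.8, -0.54, 0, 0], [-1.6, -1.1, 0, 0], [-2.4, -1.62, 0, 0], [-2.95, -2.0, 0, 0], [-3.18, -2.15, 0, 0], [-3.18, -2.15, 0, 0], [-3.18, -2.15, 0, 0]]])

```text
t: 9.0
eef_pos: [0.5732, 0.2669, 0.2171]
ee_rot: [3.141, -0.0, -1.339]
force: [0.0, 0.1, -0.1]
width: 0.016
gripper_force: 40.0
```

```bash
python3 -c "
from h import *
plan([.5724,.2700,.1335],-1.338)
from station import arm; s=arm.get_state(); print(s['force'],s['qd'].round(3) if hasattr(s['qd'],'round') else s['qd'])"
```

```text
from [0.5732 0.2669 0.2171] -1.3389 row [-0.053  0.     1.394] -0.01 mm 84 t 9.0
[ 0.00610022  0.09271799 -0.12314983] [-0.007 -0.013  0.001 -0.    -0.    -0.001]
```

jog_arm(deltas=[[[-0.03, 0, 0.4, 0], [-0.05, 0, 0.9, 0], [-0.05, 0, 1.25, 0], [-0.05, 0, 1.37, 0], [-0.05, 0, 1.37, 0]]])

```text
t: 9.62
eef_pos: [0.573, 0.2702, 0.1358]
ee_rot: [-3.141, -0.0, -1.339]
force: [1.2, -0.2, 0.6]
width: 0.0159
gripper_force: 40.0
```

```bash
python3 -c "
from h import *
from station import grab_frame
plan([.5724,.2700,.1235],-1.338)
f=grab_frame('side'); pickle.dump(f,open('side2.pkl','wb'))
cv2.imwrite('pics/g3.png',crop(f,240,170,80,60,8))"
```

```text
from [0.573  0.2702 0.1358] -1.3389 row [0.001 0.011 0.204] -0.01 mm 12 t 9.625
```

View pics/g3.png

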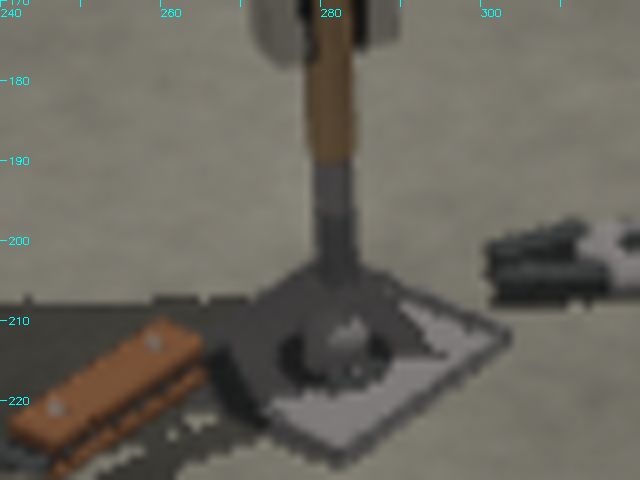

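jog_arm(deltas=[[[0, 0, 0.04, 0], [0, 0, 0.08, 0], [0, 0, 0.1, 0], [0, 0, 0.12, 0], [0, 0, 0.14, 0], [0, 0, 0.14, 0]]])

```text
t: 10.42
eef_pos: [0.5729, 0.2709, 0.1268]
ee_rot: [3.141, -0.0, -1.338]
force: [0.4, 0.6, -0.5]
width: 0.0156
gripper_force: 40.0
```

jog_arm(deltas=[[[0, 0, 0.015, 0], [0, 0, 0.03, 0], [0, 0, 0.03, 0], [0, 0, 0.03, 0]]])

```text
t: 10.92
eef_pos: [0.5729, 0.2709, 0.1252]
ee_rot: [3.142, 0.0, -1.338]
force: [0.2, -0.8, -0.8]
width: 0.0155
gripper_force: 40.0
```

jog_arm(deltas=[[[0, 0, 0.015, 0], [0, 0, 0.03, 0], [0, 0, 0.03, 0], [0, 0, 0.03, 0]]])

```text
t: 11.42
eef_pos: [0.5733, 0.2711, 0.1238]
ee_rot: [-3.141, 0.0, -1.338]
force: [-0.7, 0.3, 3.4]
width: 0.0159
gripper_force: 40.0
```

```bash
python3 -c "
from station import arm,grab_frame
for i in range(6):
    s=arm.get_state(); print(s['t'],s['force'].round(2),s['moment'].round(3),s['eef_pos'].round(4)); grab_frame('top')"
```

```text
11.425 [-0.65  0.28  3.39] [ 0.054 -0.114  0.037] [0.5733 0.2711 0.1238]
11.475 [-0.42  0.41  4.37] [ 0.061 -0.074  0.019] [0.5733 0.2711 0.1238]
11.525 [-0.68  0.21  4.97] [ 0.058 -0.145  0.108] [0.5733 0.2711 0.1238]
11.575 [-0.1  -0.94  4.82] [ 0.112 -0.113 -0.049] [0.5733 0.2711 0.1238]
11.625 [-0.84 -0.29  4.99] [ 0.071 -0.148  0.007] [0.5733 0.2711 0.1238]
11.675 [-0.59  0.56  4.99] [ 0.12  -0.079 -0.002] [0.5733 0.2711 0.1238]
```

jog_arm(deltas=[[[0, 0, -0.15, 0], [0, 0, -0.6, 0], [0, 0, -1.2, 0], [0, 0, -1.6, 0], [0, 0, -1.6, 0]]])

```text
t: 12.35
eef_pos: [0.5735, 0.2713, 0.2215]
ee_rot: [-3.139, 0.001, -1.338]
force: [-0.1, -0.2, -1.4]
width: 0.0159
gripper_force: 40.0
```

```bash
python3 -c "
from h import *
plan([.49,.02,.2184],-1.338);plan([.5443,-.2409,.2184],-1.338)"
```

```text
from [0.5735 0.2713 0.2215] -1.3383 row [3.756 2.319 0.052] -0.003 mm 265 t 12.35
from [0.5735 0.2713 0.2215] -1.3383 row [8.196 2.441 0.052] -0.003 mm 513 t 12.35
```

jog_arm(deltas=[[[0.8, 0.5, 0, 0], [1.6, 1.0, 0, 0], [2.4, 1.5, 0, 0], [3.2, 2.0, 0, 0], [4.0, 2.33, 0, 0], [5.0, 2.35, 0, 0], [6.0, 2.38, 0, 0], [6.9, 2.4, 0, 0]]])

```text
t: 13.35
eef_pos: [0.5275, -0.167, 0.2184]
ee_rot: [3.14, 0.001, -1.339]
force: [0.9, -0.0, -1.1]
width: 0.0157
gripper_force: 40.0
```

```bash
python3 -c "
from h import *
plan([.5443,-.2409,.2184],-1.338)"
```

```text
from [ 0.5275 -0.167   0.2184] -1.3387 row [1.263 0.011 0.   ] -0.008 mm 76 t 13.35
```

jog_arm(deltas=[[[0.6, 0.01, 0, 0], [1.1, 0.01, 0, 0], [1.26, 0.01, 0.2, 0], [1.26, 0.01, 0.7, 0], [1.26, 0.01, 0.7, 0], [1.26, 0.01, 0.7, 0]]])

```text
t: 14.1
eef_pos: [0.5452, -0.2385, 0.1777]
ee_rot: [3.141, -0.0, -1.337]
force: [-0.6, 0.9, -0.2]
width: 0.0161
gripper_force: 40.0
```

```bash
python3 -c "
from h import *
from station import grab_frame
plan([.5443,-.2409,.107],-1.338)
f=grab_frame('side'); pickle.dump(f,open('side3.pkl','wb'))
cv2.imwrite('pics/g4.png',crop(f,270,270,80,80,7))"
```

```text
from [ 0.5452 -0.2385  0.1777] -1.3375 row [0.036 0.024 1.179] 0.006 mm 71 t 14.1
```

View pics/g4.png

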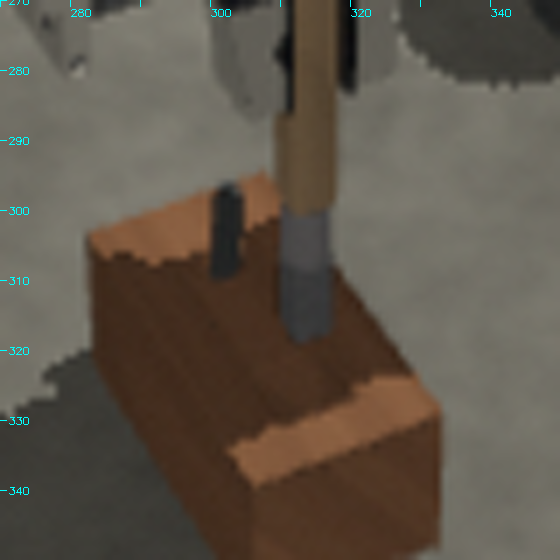

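```bash
python3 -c "
from h import *
f=load('side3')
print(ray(f,[(313.7,316.5)],.0814), proj(f,[[.5452,-.2385,.0814],[.5452,-.2385,.1334],[.5443,-.2409,.0814],[.5434,-.2436,.06]]))"
```

```text
[[ 0.54403415 -0.2418459   0.0814    ]] [[313.86357472 315.29489131]
 [313.8279764  297.18616724]
 [313.71686418 316.16389611]
 [313.62050009 324.28913527]]
```

jog_arm(deltas=[[[0.04, 0.02, 0.05, 0], [0.04, 0.02, 0.2, 0], [0.04, 0.02, 0.4, 0], [0.04, 0.02, 0.6, 0], [0.04, 0.02, 0.75, 0], [0.04, 0.02, 0.75, 0]]])

```text
t: 14.9
eef_pos: [0.5439, -0.2414, 0.1312]
ee_rot: [3.14, 0.001, -1.338]
force: [0.2, -0.3, 0.7]
width: 0.0156
gripper_force: 40.0
```

```bash
python3 -c "
from h import *
plan([.5443,-.2409,.1085],-1.338)
from station import arm; s=arm.get_state(); print(s['force'],s['moment'])"
```

```text
from [ 0.5439 -0.2414  0.1312] -1.3383 row [-0.007 -0.009  0.378] -0.004 mm 23 t 14.9
[ 0.22157434 -0.29985525  0.66123123] [ 0.07463187 -0.01373934 -0.0488417 ]
```

Inside the hole with no force (tip about 25 mm deep). I'll continue and release.

jog_arm(deltas=[[[0, 0, 0.15, 0], [0, 0, 0.3, 0], [0, 0, 0.37, 0], [0, 0, 0.37, 0], [0, 0, 0.37, 0]]])

```text
t: 15.52
eef_pos: [0.5447, -0.2415, 0.1104]
ee_rot: [-3.141, -0.0, -1.338]
force: [-0.6, -0.2, -0.3]
width: 0.0158
gripper_force: 40.0
```

jog_arm(deltas=[[[0, 0, 0, 0], [0, 0, 0, 0], [0, 0, 0, 0], [0, 0, 0, 0], [0, 0, 0, 0], [0, 0, 0, 0], [0, 0, 0, 0], [0, 0, 0, 0]]], grip=87)

```text
t: 16.52
eef_pos: [0.5444, -0.2415, 0.1102]
ee_rot: [3.142, 0.0, -1.338]
force: [0.1, -0.0, 0.1]
width: 0.0857
gripper_force: 0.0
```

jog_arm(deltas=[[[0, 0, -0.3, 0], [0, 0, -0.9, 0], [0, 0, -1.5, 0], [0, 0, -2.1, 0], [0, 0, -2.1, 0]]])

```text
t: 17.15
eef_pos: [0.5461, -0.242, 0.2397]
ee_rot: [-3.136, -0.003, -1.338]
force: [-0.3, 0.0, -0.8]
width: 0.0872
gripper_force: 0.0
```

```bash
python3 -c "
from h import *
from station import grab_frame
plan([.48,.02,.23],-1.338); plan([.495,.2045,.15],-2.451)
f=grab_frame('side'); pickle.dump(f,open('side4.pkl','wb'))
cv2.imwrite('pics/g5.png',crop(f,270,270,80,80,6))"
```

```text
from [ 0.5461 -0.242   0.2397] -1.338 row [-4.502  0.064  0.161] -0.0 mm 270 t 17.15
from [ 0.5461 -0.242   0.2397] -1.338 row [-7.437 -0.889  1.494] 12.754 mm 458 t 17.15
```

View pics/g5.png

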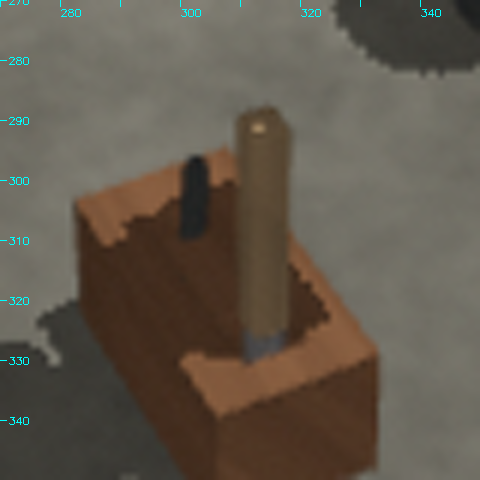

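jog_arm(deltas=[[[-0.8, -0.3, 0, 1], [-1.7, -0.7, 0, 2.5], [-2.7, -1.0, 0, 4], [-3.7, -1.1, 0, 5.5], [-4.7, -1.1, 0, 7], [-5.7, -1.05, 0, 8.8], [-6.6, -1.0, 0.3, 10.6], [-7.3, -0.92, 0.8, 12.2]]])

```text
t: 18.2
eef_pos: [0.4965, 0.1996, 0.1875]
ee_rot: [3.142, 0.001, -2.407]
force: [0.7, 1.0, -0.6]
width: 0.0869
gripper_force: 0.0
```

```bash
python3 -c "
from h import *
plan([.4938,.2024,.12],-2.451)"
```

```text
from [0.4965 0.1996 0.1875] -2.4067 row [0.002 0.065 1.124] 0.508 mm 68 t 18.2
```

jog_arm(deltas=[[[0, 0.06, 0.4, 0.3], [0, 0.06, 0.9, 0.5], [0, 0.06, 1.12, 0.5], [0, 0.06, 1.12, 0.5]]])

```text
t: 18.7
eef_pos: [0.4943, 0.1995, 0.1199]
ee_rot: [-3.141, -0.003, -2.446]
force: [0.2, -0.2, 0.7]
width: 0.0869
gripper_force: 0.0
```

```bash
python3 -c "
from h import *
plan([.4938,.2024,.031],-2.451)"
```

```text
from [0.4943 0.1995 0.1199] -2.4464 row [-0.025  0.043  1.482] 0.053 mm 89 t 18.7
```

jog_arm(deltas=[[[-0.02, 0.04, 0.4, 0.05], [-0.02, 0.04, 0.9, 0.05], [-0.02, 0.04, 1.3, 0.05], [-0.02, 0.04, 1.48, 0.05], [-0.02, 0.04, 1.48, 0.05]]])

```text
t: 19.32
eef_pos: [0.4945, 0.2027, 0.0324]
ee_rot: [-3.141, -0.0, -2.451]
force: [0.0, 0.7, -0.1]
width: 0.0867
gripper_force: 0.0
```

jog_arm(deltas=[[[0, 0, 0, 0], [0, 0, 0, 0], [0, 0, 0, 0], [0, 0, 0, 0], [0, 0, 0, 0], [0, 0, 0, 0]]], grip=30, squeeze=20)

```text
t: 20.08
eef_pos: [0.4942, 0.2027, 0.0322]
ee_rot: [-3.142, -0.0, -2.451]
force: [-0.0, 0.0, -0.1]
width: 0.0332
gripper_force: 0.0
```

```bash
python3 -c "
from h import *
plan([.4938,.2024,.031],-2.451)"
```

```text
from [0.4942 0.2027 0.0322] -2.4509 row [0.009 0.    0.019] 0.001 mm 1 t 20.075
```

jog_arm(deltas=[[[0, 0, 0, 0], [0, 0, 0, 0], [0, 0, 0, 0], [0, 0, 0, 0]]], grip=0, squeeze=10)

```text
t: 20.58
eef_pos: [0.4941, 0.2027, 0.0321]
ee_rot: [3.142, -0.0, -2.451]
force: [-1.3, 0.2, -0.1]
width: 0.0221
gripper_force: 9.9
```

jog_arm(deltas=[[[0, 0, 0, 0], [0, 0, 0, 0], [0, 0, 0, 0], [0, 0, 0, 0]]], grip=0, squeeze=60)

```text
t: 21.08
eef_pos: [0.4942, 0.2026, 0.0321]
ee_rot: [-3.142, -0.0, -2.451]
force: [0.3, 0.9, -1.5]
width: 0.0217
gripper_force: 59.6
```

jog_arm(deltas=[[[0, 0, -0.02, 0], [0, 0, -0.06, 0], [0, 0, -0.12, 0], [0, 0, -0.2, 0], [0, 0, -0.27, 0], [0, 0, -0.32, 0], [0, 0, -0.34, 0], [0, 0, -0.34, 0]]])

```text
t: 22.08
eef_pos: [0.4942, 0.2027, 0.0526]
ee_rot: [3.142, 0.0, -2.451]
force: [-0.8, -0.3, -3.3]
width: 0.0217
gripper_force: 59.6
```

```bash
python3 -c "
from h import *
from station import grab_frame,arm
f=grab_frame('side'); pickle.dump(f,open('side5.pkl','wb'))
cv2.imwrite('pics/g6.png',crop(f,230,160,90,75,8))
s=arm.get_state();print(s['force'],s['moment'],s['eef_pos'],s['ee_rot'],s['width'])"
```

```text
[ 0.33094214 -0.77080539 -3.21043171] [-0.07904855  0.02010795  0.01229518] [0.49413387 0.2026534  0.05249067] [ 3.14156962e+00 -1.52547116e-04 -2.45097456e+00] 0.021445713536750705
```

View pics/g6.png

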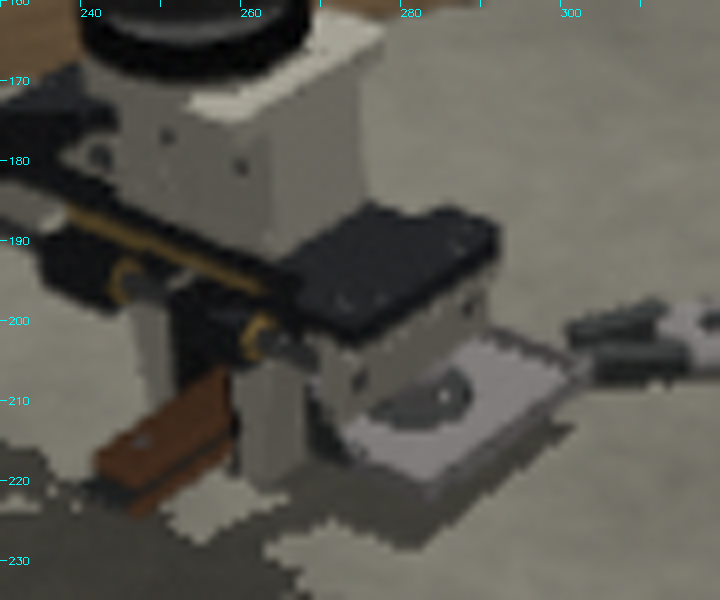

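```bash
python3 -c "
from h import *
f=load('side5')
c,s=np.cos(.6909),np.sin(.6909)
for p in ((-.05,-.045),(.05,-.045)):
    w=np.array([.5709+c*p[0]-s*p[1],.2661+s*p[0]+c*p[1],.01]); print([proj(f,w+[0,0,d])[0].round(1).tolist() for d in (0,.0204,.0154,.0254)])
L=np.array([.7432,-.0215,.24]);y=-.18
F=L+[-.109*np.cos(y),-.109*np.sin(y),-.051]; print(F)
for ty in (-.18,0.0):
    print(ty,F[:2]-.0985*np.array([np.cos(ty),np.sin(ty)]),'grip z',.189-.0152+.05-.019)
plan([.4942,.2026,.17],-2.451)"
```

```text
[[283.3, 225.8], [283.0, 220.0], [283.1, 221.4], [282.9, 218.5]]
[[304.5, 210.5], [304.5, 204.7], [304.5, 206.2], [304.4, 203.3]]
[ 0.63596104 -0.00198578  0.189     ]
-0.18 [0.53905243 0.01564864] grip z 0.2048
0.0 [ 0.53746104 -0.00198578] grip z 0.2048
from [0.4941 0.2027 0.0525] -2.451 row [-0.000e+00 -1.000e-03 -1.958e+00] 0.0 mm 118 t 22.125
```

jog_arm(deltas=[[[0, 0, -0.08, 0], [0, 0, -0.25, 0], [0, 0, -0.5, 0], [0, 0, -0.85, 0], [0, 0, -1.2, 0], [0, 0, -1.5, 0], [0, 0, -1.75, 0], [0, 0, -1.9, 0]]])

```text
t: 23.12
eef_pos: [0.4944, 0.2029, 0.1679]
ee_rot: [3.141, 0.001, -2.451]
force: [0.1, 0.2, -3.2]
width: 0.0213
gripper_force: 59.6
```

jog_arm(deltas=[[[0, 0, -0.06, 0], [0, 0, -0.1, 0], [0, 0, -0.1, 0]]])

```text
t: 23.5
eef_pos: [0.494, 0.2026, 0.1722]
ee_rot: [3.142, -0.001, -2.451]
force: [-0.3, -0.2, -3.1]
width: 0.0216
gripper_force: 59.6
```

```bash
python3 -c "
from h import *
plan([.5364,-.002,.206],-3.1416)"
```

```text
from [0.494  0.2026 0.1722] -2.451 row [ 1.628 -3.078 -0.564] 7.914 mm 212 t 23.5
```

jog_arm(deltas=[[[0.03, -0.06, -0.01, 0.16], [0.12, -0.23, -0.04, 0.6], [0.26, -0.5, -0.09, 1.28], [0.4, -0.77, -0.14, 2.0], [0.55, -1.05, -0.19, 2.72], [0.69, -1.3, -0.24, 3.4], [0.78, -1.48, -0.27, 3.84], [0.81, -1.54, -0.28, 4.0]]])

```text
t: 24.5
eef_pos: [0.5158, 0.0997, 0.1895]
ee_rot: [3.142, 0.0, -2.802]
force: [0.0, 0.8, -3.3]
width: 0.0214
gripper_force: 59.6
```

```bash
python3 -c "
from h import *
plan([.5364,-.002,.206],-3.1416)"
```

```text
from [0.5158 0.0997 0.1895] -2.8022 row [ 0.241 -1.712 -0.275] 3.889 mm 105 t 24.5
```

jog_arm(deltas=[[[0.01, -0.07, -0.01, 0.16], [0.04, -0.26, -0.04, 0.6], [0.08, -0.55, -0.09, 1.25], [0.12, -0.86, -0.14, 1.95], [0.16, -1.16, -0.19, 2.65], [0.2, -1.45, -0.24, 3.3], [0.23, -1.64, -0.27, 3.74], [0.24, -1.71, -0.28, 3.9]]])

```text
t: 25.5
eef_pos: [0.5365, -0.0018, 0.2062]
ee_rot: [3.142, 0.0, 3.141]
force: [-0.7, 0.2, -2.5]
width: 0.0216
gripper_force: 59.6
```

jog_arm(deltas=[[[0, 0, 0, 0], [0, 0, 0, 0], [0, 0, 0, 0], [0, 0, 0, 0]]])

```text
t: 26.0
eef_pos: [0.5364, -0.0006, 0.2061]
ee_rot: [3.142, -0.0, -3.14]
force: [-0.6, -0.3, -3.4]
width: 0.0218
gripper_force: 59.6
```

Run:
```python
from h import *
from station import grab_frame
plan([.5364,-.002,.206],-3.1416)
t=grab_frame('top'); s=grab_frame('side')
pickle.dump(t,open('t9.pkl','wb'));pickle.dump(s,open('s9.pkl','wb'))
F=np.array([.636,-.002,.189]); print(proj(t,F),proj(s,F))
```

```text
from [ 0.5364 -0.0006  0.2061] -3.1398 row [-0.    -0.023  0.002] 0.021 mm 1 t 26.0
[[258.13669118 217.53368884]] [[327.43822748 207.27478608]]
```

Run:
```python
from h import *
np.set_printoptions(precision=1,suppress=True)
s=load('s9');t=load('t9')
C=np.array([.636,-.0005,.174])
P=np.array([(.05,.045),(.05,-.045),(-.05,-.045),(-.05,.045)])
for n,f in(('side',s),('top',t)):
    for z in (.01,0): print(n,z,proj(f,C+np.c_[P,np.full(4,z)]).tolist())
    u=proj(f,C+[0,0,.0025])[0]; x,y=int(u[0]),int(u[1])
    im=f['img'].astype(int); sub=im[y-32:y+33:2,x-40:x+41:2].mean(2)
    print(n,x,y); print('\n'.join(''.join('%x'%int(v//16) for v in r) for r in sub))
```

```text
side 0.01 [[342.09405815436537, 196.42133873421542], [352.8505937589148, 216.17912642144134], [311.2401215121754, 221.9416703930499], [302.67417590837465, 201.5281552149204]]
side 0 [[341.9642721532537, 199.85186650763893], [352.65850763804497, 219.71177631176766], [311.2597398524175, 225.50633579929595], [302.734447803969, 204.9903965270212]]
side 327 211
22222222233777777777777777777777777777761
22222222222477777777777777777777777777772
22222222232277777777777777777777777777774
22222223222177777777777777777777777777777
22221111111177777777777777777777777777777
11111111122467777777777777777777777777777
12234455555567777777777777777777776777777
55555555555577777777777777777678776577777
55555555424577777777766767877665455477777
55555555535556767777788776654556778887566
55555555555536874776654444447887766554434
55555554544555544444555777744544444447777
55533772544455567777787777776777776667666
55547774377778888876787777775377766666767
55577774258888888535676677777556776676677
55577777527788775344555547777545666667777
55576677737577774333444347777743666666777
777777777725577743233333477
[... 1689 characters left out ...]
bb65456777445bbbbb6444458888
666678888aabbbb85555454358bbbbb7444488888
5555444579abbbbb544443355abbbbb7444888878
55555555458bbbbba5555555abbbbbb7448877777
333334555555abbbba55557abbbbabb8878887788
33333333455547abbabbbbbababbbbb8878888887
333333333345555aaabbbbaabbbbbbb8878777888
33333356443355545aabbbaabbbbabb8788777788
333333675333355543abbbbabbbbabb8777777777
33333334343433555427a66ababbbbb8877777777
333444444444333555327a4abbbbbbb8777777777
33344444444434335542278777777877777777777
3333344444444443455322aaddddc737777777888
33433343444444333554223adddddd57777764444
3333433344444433345532279ddddd57778843333
333333334344443433554223a8dddd56677643336
34333333434442675355422286cddd77777533334
```

Run:
```python
from h import *
def face(f,C,yaw,lab,off):
    c,s=np.cos(yaw),np.sin(yaw); Rz=np.array([[c,-s,0],[s,c,0],[0,0,1]])
    im=f['img'].mean(2)
    X=np.linspace(-.04,.042,40); res=[]
    for x in X:
        zs=np.linspace(-.02,.025,91); u=proj(f,np.array([C+Rz@[x,-.045,z] for z in zs]))
        v=cv2.remap(im.astype(np.float32),u[:,0].astype(np.float32)[None],u[:,1].astype(np.float32)[None],1)[0]
        # upper edge: strongest bright->dark going downward
        v=np.convolve(v,np.ones(5)/5,'same'); g=v[6:]-v[:-6]; res.append(zs[3:-3][np.argmax(g[4:-4])+4])
    res=np.array(res); m=abs(res-np.median(res))<.006
    k=np.polyfit(X[m],res[m],1); print(lab,'slope',k[0].round(4),'z at centre',k[1].round(4),m.sum(), (res[m]-np.polyval(k,X[m])).std().round(4))
face(load('side0'),np.array([.5709,.2661,0]),.6909,'start',0)
face(load('side5'),np.array([.5709,.2661,.0204]),.6909,'lift',0)
face(load('s9'),np.array([.636,-.0005,.174]),0,'now',0)
```

```text
start slope 0.0066 z at centre 0.0136 38 0.001
lift slope -0.0098 z at centre 0.0113 33 0.0008
now slope 0.0006 z at centre 0.0093 40 0.0005
```

Run:
```python
from station import arm
s=arm.get_state(); print(s['t'],s['eef_pos'],max(abs(x) for x in s['qd']),s['force'],s['gripper_force'])
print(arm.job_done())
```

```text
26.1 [ 0.53636719 -0.00073958  0.20614649] 0.0019667582073886313 [-0.10375955 -0.16183602 -4.31217278] 59.62342321872711
the job is handed in; nothing more can be done
None
```

I handed the job in at 26 s with no verdict shown: the brush was dipped, dabbed on the ball and stood back in its hole, and the tray was held level and still, with the ball seated and an estimated 1 cm or less from the viewing point.

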